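Tip the bread rolls into the hanging basket

TASK

Lift the white bread basket off its hooks and stand it on the table in front of the tipping tray's open lip, then push the red lever to tip the tray so that all four rolls slide into the basket, and let the tray swing back level. Leave the basket standing upright there with the rolls in it; do not touch the rolls with the gripper or arm, and do not shift the other kitchen things.

Things in the scene. Friction and masses are not known exactly. Their poses are not given: they have to be found in the camera images.
- basket: bread basket: white open box 130 (x) by 180 (y) by 80 mm high, walls 4 mm, loose, 0.35 kg. Over its middle, on two flat steel uprights at y = +-85 mm, a straight dark wooden grip along y: 164 long, 16 thick (x), 22 mm high, centre 200 mm above the underside. Origin: centre of the underside, z up. At first the grip lies across both prongs of the hook stand, the underside 56 mm above the table
- basket_grip (a point): centre of the basket's wooden grip, 200 mm above the basket's origin; axes as the basket's
- hook_stand: fixed wooden stand. Origin: on the table 60 mm before the front of its post. Two steel prongs, 10 mm thick, at y = +-42 mm, run from the post at x = 60 mm along its -x to x = -50 mm at height 240 mm (axis), then turn up to tips at x = -60 mm, 265 mm high. Crossbar at the post up to 252 mm; foot x = 30 to 150 mm, 16 mm high. The basket grip hangs at about x = -40 mm
- tray_frame: fixed wooden frame of the tipping tray. Origin: on the table right below the tray's pivot; it fills x = 0 to 130 mm, y = +-104 mm, up to 155 mm high. The tray pours towards the frame's -x; the table before the frame (x below 0) is free for the basket
- tray (a joint): tilt of the aluminium tray, rad: 0 level, grows as it tips to pour, stop at 1.1. Pivot axis along the frame's y, 140 mm above the frame's origin. Level floor: x = -50 mm (open pouring lip) to 125 mm, 138 mm wide, top 142 mm high; walls 32 mm high on the other three sides. Let go, it sinks back to level by itself
- tray_lip (a point): middle of the tray's open pouring lip, 50 mm from the pivot; its height is 142 mm when level; moves with the tray
- tray_lever (a point): middle of the red round crossbar (12 mm thick, 164 mm long, along the frame's y) of the arched lever over the tray, on two 10 mm rods, 130 mm from the pivot; with the tray level at the frame's x = +55 mm, 258 mm high; moves with the tray. Pushing it towards the frame's -x tips the tray
- roll0: a round golden-brown bread roll, 56 mm across, 38 mm high, 50 g, on the tray. Origin: centre of its flat underside
- roll1: a round golden-brown bread roll, 56 mm across, 38 mm high, 50 g, on the tray. Origin: centre of its flat underside
- roll2: a round golden-brown bread roll, 56 mm across, 38 mm high, 50 g, on the tray. Origin: centre of its flat underside
- roll3: a round golden-brown bread roll, 56 mm across, 38 mm high, 50 g, on the tray. Origin: centre of its flat underside
- tin: bystander, loose: green-banded food tin, 66 mm across, 100 mm tall. Origin: centre of the underside
- mug: bystander, loose: blue mug, 74 mm across plus a side handle, 90 mm tall. Origin: centre of the underside
- jam_jar: bystander, loose: jam jar, 56 mm across, 90 mm tall. Origin: centre of the underside
- oil_bottle: bystander, loose: green oil bottle, 64 mm across, 200 mm tall. Origin: centre of the underside
- bowl: bystander, loose: white bowl, 140 mm across, 60 mm tall. Origin: centre of the underside
- pepper_mill: bystander, loose: dark wooden pepper mill, 52 mm across, 140 mm tall. Origin: centre of the underside
Not all that is in view belongs to the job. Leave any grey or purple look-alike of the roll2 alone.

How it is judged (in metres and radians):
On the way, in this order (a step that is already met when the one before it is completed fails the run):
1. the basket is off its hooks and stands upright on the table in front of the tray's lip (height (world z) of basket between -0.005 and 0.012 m and angle between basket's own z axis and vertical below 0.1 rad and x of basket in the frame of tray_frame between -0.2 and -0.02 m and y of basket in the frame of tray_frame between -0.1 and 0.1 m and linear speed of basket below 0.03 m/s and value of joint tray below 0.2 rad), for 0.2 s.
2. the tray is tipped by more than 0.5 rad (value of joint tray above 0.5 rad), for 0.1 s.
At the end, for the whole second after the job is handed in: The basket stands upright on the table (within 0.1 rad and 12 mm) in front of the tray's lip (its centre 20 to 200 mm before the pivot and within 100 mm sideways), all four rolls lie at rest inside it, and the tray is back level within 0.15 rad (height (world z) of basket between -0.005 and 0.012 m and angle between basket's own z axis and vertical below 0.1 rad and x of basket in the frame of tray_frame between -0.2 and -0.02 m and y of basket in the frame of tray_frame between -0.1 and 0.1 m and x of roll0 in the frame of basket between -0.063 and 0.063 m and y of roll0 in the frame of basket between -0.088 and 0.088 m and z of roll0 in the frame of basket between -0.005 and 0.1 m and x of roll1 in the frame of basket between -0.063 and 0.063 m and y of roll1 in the frame of basket between -0.088 and 0.088 m and z of roll1 in the frame of basket between -0.005 and 0.1 m and x of roll2 in the frame of basket between -0.063 and 0.063 m and y of roll2 in the frame of basket between -0.088 and 0.088 m and z of roll2 in the frame of basket between -0.005 and 0.1 m and x of roll3 in the frame of basket between -0.063 and 0.063 m and y of roll3 in the frame of basket between -0.088 and 0.088 m and z of roll3 in the frame of basket between -0.005 and 0.1 m and linear speed of each of basket, roll0, roll1, roll2, roll3 below 0.03 m/s and value of joint tray below 0.15 rad); the robot touches nothing.
It fails at once if the gripper or arm touches a roll (contact force between any of the fingers, the arm and roll0 above 0.5 N or contact force between any of the fingers, the arm and roll1 above 0.5 N or contact force between any of the fingers, the arm and roll2 above 0.5 N or contact force between any of the fingers, the arm and roll3 above 0.5 N).
It fails at once if a bystander is shifted by more than 30 mm or knocked over (distance of any of tin, mug, jam_jar, oil_bottle, bowl, pepper_mill from where it was at the start of the episode above 0.03 m or angle between any of tin, mug, jam_jar, oil_bottle, bowl, pepper_mill's own z axis and vertical above 0.5 rad).
It also fails if it takes over 61 s, if anything falls off the work surface, if the arm or the gripper's body presses on something with over 40 N, if the wrist force passes 120 N, or if a joint passes its speed limit or range.

ROBOT

A 6-joint arm with a two-finger parallel gripper is mounted at the origin on the work surface. World frame = base frame: x ahead of the robot, y to its left, z up, the work surface at z = 0. Lengths are in m, angles in degrees, forces in N, time in s.
With the tool pointing down it reaches from about 0.25 to 0.725 m from the base axis. Payload 9.7 kg.
Tool frame: the origin (TCP) lies between the finger pads; the fingertips stand 19 mm ahead of it and the grasp point (between the pads) is the TCP; z points along the fingers, y is the line along which they close (so a half turn about z gives the same grasp; the last joint's range is limited). The gripper opens to 85 mm and grips with 20 to 120 N. Pads are 22 mm wide; open, the fingers measure 114 mm over their backs; the gripper's body (76 mm by 85 mm) begins 54 mm behind the grasp point. The pads swing forward as they close: fully open they stand 13 mm farther back than shut.
Start: joints at [65.604, 4.979, 10.078, 95.1, 0, 90], TCP at [0.227, 0.501, 0.25] pointing down, gripper open.
Joint ranges: [-179.16, 179.16], [-48.56, 103.87], [-65.8, 70.77], [-126.05, 130.52], [-82.76, 87.17], [-180, 180]. Speed limits (degrees/s): [127.2, 127.2, 147.25, 180, 180, 180].

INTERFACE

Orientations are given as [roll, pitch, yaw] about the fixed x, y, z axes, in that order (R = Rz(yaw) Ry(pitch) Rx(roll)).
In Python, from workcell import bot gives the robot as it stands. The module is installed in compiled form; this text tells all that it offers.
- The arm moves only by the shell command python3 -m crank 'ROWS' [OPENING] [FORCE]. ROWS is JSON, a list that holds one entry, the list of rows, each a list of 6 numbers: the shift along the world's x, y, z as a fraction of full scale, then the turn, a rotation vector about the world's x, y, z as a fraction of full scale. In form: [[[x, y, z, wx, wy, wz], ...]]. A call has 1 to 20 rows; each row shifts and turns the commanded pose from where the row before left it; what a row does not reach is not made up. Full scale, the value 1, is 20 mm for a shift and 0.12 rad for a turn. A row lasts 1/12 s, in which the tool goes at most 41.7 mm and 7.16 degrees, less where a joint would pass 70% of its speed; a pose out of reach is approached as far as the arm can. A call with a number of a shift or a turn outside -1 to 1 is refused whole. A call with a gripper value outside its range is refused whole. OPENING is the opening, from 0 (shut) to 1 (fully open), set as the call begins (- or left out, the last holds). The fingers move at their own pace and stop on an object; FORCE is the grip in N (left out, the last holds). Time passes only in rows, so rows that do not move let the fingers close. It gives the time, the measured TCP pose, the force, the opening and the grip force at its end, in the units of the state.
- bot.get_obs(): the state, without advancing time (a new reading comes with each control period).
- bot.camera(name): name is "scene" or "side" or "wrist"; returns the picture (384x512x3 uint8, red, green, blue); there is no depth.
- bot.camera_model(name): a dict with "vertical_fov" (degrees; the focal length in pixels is half the picture's height over the tangent of half this angle, whatever the lens; pixels are square), "cx", "cy" (the principal point, pixels), "R" (3x3) and "t" (3): a world point X has camera coordinates R X + t. Camera axes: x right, y down, z forward; pixel columns grow to the right and rows downward; lengths in m; the calibration is good to about 2 mm. A picture is of the moment at which its call begins: read the wrist's pose just before it. camera_model takes no time and is no camera call; for the wrist camera it gives the pose at the moment of the call.
- bot.job_done(): hands the job in; it is judged then, once.
The state is a dict: "time": time; "q": joint angles; "qd": joint speeds; "joint_efforts": joint torques, N m; "ee_pos": TCP position; "tcp_rot": TCP orientation; "wrist_force": force on the tool from outside, world axes, zero at the start; "torque": the same for the moment, N m; "opening": finger opening in m; "grasp_force": force on a finger pad.
Only numpy, scipy, OpenCV 4.12 (cv2) and the standard library are available. Lean on these libraries where they do the work, as an engineer would, in place of code of your own. Each camera call takes 0.05 s, during which the arm holds its last target. There are 200 camera calls.

## Working session

There is one attempt and no reset: what is moved stays moved. The work goes in short steps, Python scripts to look and compute and a shell command to move; the robot and the scene stay as the last step left them, time stands still between calls to the robot, and variables do not carry over. Pictures are saved under pics/ and viewed, at most 10 in all, crops included, and the job is handed in when it is done.

```bash
mkdir -p pics; python3 - <<'E'
from workcell import bot
import cv2,numpy as np
a=bot.camera("scene");b=bot.camera("side")
cv2.imwrite("pics/scene0.png",a[:,:,::-1]);cv2.imwrite("pics/side0.png",b[:,:,::-1])
for n in("scene","side","wrist"):
    m=bot.camera_model(n);print(n,m["vertical_fov"],m["cx"],m["cy"],"C",(-np.array(m["R"]).T@m["t"]).round(3),np.round(m["R"],2).tolist())
o=bot.get_obs();print(o["time"],o["ee_pos"],o["tcp_rot"],o["wrist_force"])
E
```

```text
scene 48.70196827718943 251.68626412498392 190.26493449245606 C [ 1.246 -0.384  1.35 ] [[0.52, 0.85, 0.0], [0.71, -0.43, -0.55], [-0.47, 0.29, -0.83]]
side 45.53373299174088 262.54739573742506 194.97581031681307 C [ 0.293 -1.229  1.183] [[0.97, -0.23, -0.01], [-0.15, -0.6, -0.79], [0.18, 0.77, -0.62]]
wrist 62.61469824346117 253.0869633771954 183.58571053416847 C [0.154 0.535 0.373] [[0.41, 0.91, -0.0], [0.86, -0.39, 0.32], [0.29, -0.13, -0.95]]
0.1 [0.22709653 0.50072098 0.24965229] [-1.79931095e+02  2.40360175e-04  1.55603764e+02] [-0.33009034 -0.10855182  0.72897509]
```

View pics/scene0.png

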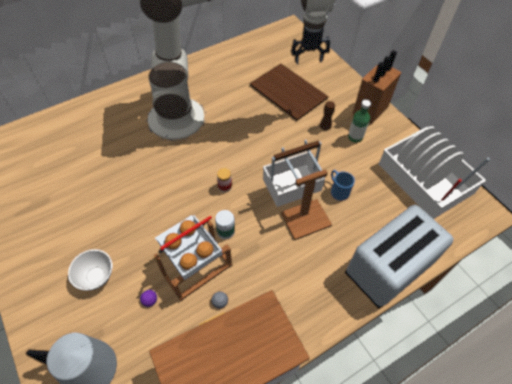

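View pics/side0.png

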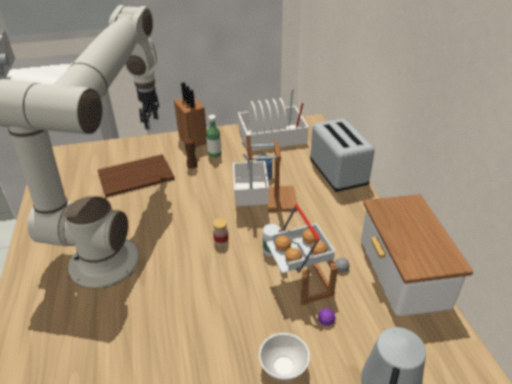

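The scene view shows the tray with four rolls at (190,245), the basket on its stand at (295,180), the tin at (225,222) and the jar at (224,180). The purple (148,297) and grey (220,299) balls are the look-alikes and aren't on the tray. I'll enlarge both work areas.

```bash
python3 - <<'E'
import cv2,numpy as np
a=cv2.imread("pics/scene0.png");b=cv2.imread("pics/side0.png")
def z(im,x,y,w,h,s): return cv2.resize(im[y:y+h,x:x+w],None,fx=s,fy=s,interpolation=cv2.INTER_CUBIC)
cv2.imwrite("pics/c1.png",np.hstack([z(a,140,205,100,100,4),z(a,245,135,100,100,4)]))
cv2.imwrite("pics/c2.png",np.hstack([z(b,255,195,100,110,4),z(b,220,130,100,110,4)]))
E
```

```text
(no output)
```

View pics/c1.png

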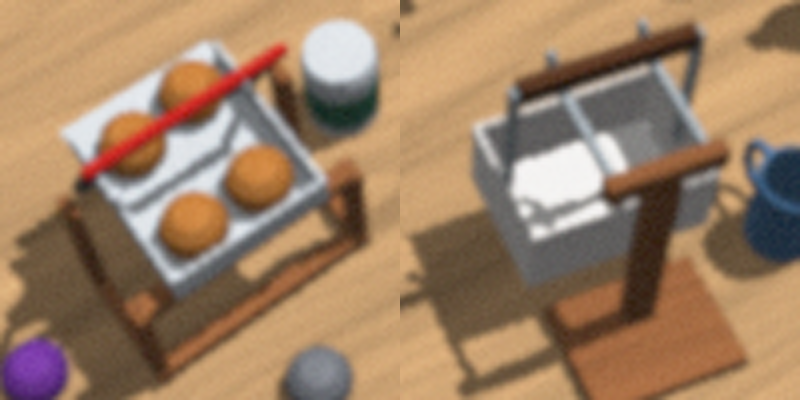

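View pics/c2.png

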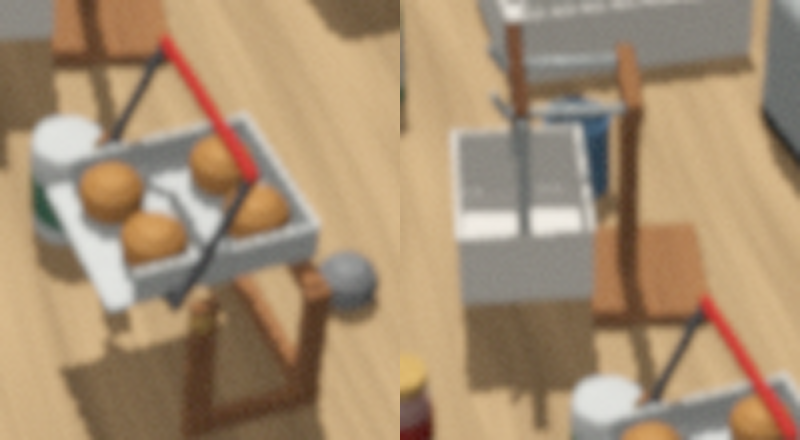

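Scene crop, with full-picture pixels: lever ends at (161,249) and (211,217), lip corners at (156,238) and (193,216), and grip ends at (275,157.5) and (319,144). Side crop: lever ends at (318,239) and (296,206), lip corners at (284,271) and (268,240), and grip ends at (250,159) and (248,136). The golden rolls are on the tray, and the purple and grey balls are on the table, so those two stay untouched.

```bash
cat > h.py <<'E'
from workcell import bot
import cv2,numpy as np
def P(n):
    m=bot.camera_model(n);f=192/np.tan(np.radians(m["vertical_fov"]/2))
    return np.array([[f,0,m["cx"]],[0,f,m["cy"]],[0,0,1.]])@np.c_[np.array(m["R"]),np.array(m["t"])]
def proj(M,X): h=np.c_[np.atleast_2d(X),np.ones(len(np.atleast_2d(X)))]@M.T; return h[:,:2]/h[:,2:]
def tri(M1,p,M2,q):
    X=cv2.triangulatePoints(M1,M2,np.array(p,float),np.array(q,float));X=X[:3,0]/X[3]
    return X,np.hypot(*(proj(M1,X)[0]-p)),np.hypot(*(proj(M2,X)[0]-q))
E
python3 - <<'E'
from h import *
A,B=P("scene"),P("side")
d={"lev-":((161.2,249),(317.8,239)),"lev+":((210.8,217),(296.3,205.8)),"lip-":((156.2,238.2),(284.5,271.2)),"lip+":((193.2,215.8),(268,240.5)),
"bk-":((185,277.5),(334.5,251.2)),"bk+":((221.2,251.2),(316.8,223.8)),"grip-":((275,157.5),(250,158.8)),"grip+":((318.8,143.8),(248.3,135.5)),
"rim-+":((277.5,195.0),(268.3,188.8)),"rim++":((325,176),(265.8,162)),"rim--":((264.5,168),(235.8,190)),"tin":((225,218.8),(271.8,230))}
for k,(p,q) in d.items():
    X,e,f=tri(A,p,B,q);print(k,X.round(3),round(e,1),round(f,1))
E
```

```text
lev- [ 0.668 -0.327  0.259] 0.6 0.5
lev+ [ 0.651 -0.16   0.256] 0.7 0.5
lip- [ 0.569 -0.321  0.145] 0.8 0.7
lip+ [ 0.554 -0.182  0.144] 0.1 0.1
bk- [ 0.739 -0.3    0.165] 0.8 0.7
bk+ [ 0.724 -0.17   0.17 ] 0.2 0.2
grip- [0.564 0.125 0.262] 0.5 0.4
grip+ [0.591 0.28  0.265] 0.9 0.6
rim-+ [0.625 0.102 0.133] 0.2 0.2
rim++ [0.654 0.279 0.139] 2.2 1.6
rim-- [0.505 0.126 0.132] 0.2 0.2
tin [ 0.592 -0.087  0.096] 0.4 0.3
```

All heights match the text: grip top 0.264, lever 0.258, lip 0.144, rim 0.135, tin 0.096.

- **Basket:** (0.578, 0.2025), yaw −10°.
- **Tray frame:** (0.608, −0.248), yaw +6°.
- **Basket target:** about (0.5235, −0.257), yaw +6°, which is 85 mm before the pivot.

Next I move above the grip, raising first.

```bash
python3 -m crank '[[[0,0,1,0,0,0],[0,0,1,0,0,0],[0,0,1,0,0,0],[0,0,1,0,0,0],[0,0,1,0,0,0]]]' 1 60
python3 -m crank '[[[0.9,-0.75,0,0,0,-0.55],[0.9,-0.75,0,0,0,-0.55],[0.9,-0.75,0,0,0,-0.55],[0.9,-0.75,0,0,0,-0.55],[0.9,-0.75,0,0,0,-0.55],[0.9,-0.75,0,0,0,-0.55],[0.9,-0.75,0,0,0,-0.55],[0.9,-0.75,0,0,0,-0.55],[0.9,-0.75,0,0,0,-0.55],[0.9,-0.75,0,0,0,-0.55],[0.9,-0.75,0,0,0,-0.55],[0.9,-0.75,0,0,0,-0.55],[0.9,-0.75,0,0,0,-0.55],[0.9,-0.75,0,0,0,-0.55],[0.9,-0.75,0,0,0,-0.55],[0.9,-0.75,0,0,0,-0.55],[0.9,-0.75,0,0,0,-0.55],[0.9,-0.75,0,0,0,-0.55],[0.9,-0.75,0,0,0,-0.55],[0.9,-0.75,0,0,0,-0.55]]]'
python3 -m crank '[[[0,0,0,0,0,0],[0,0,0,0,0,0],[0,0,0,0,0,0]]]'
python3 - <<'E'
from h import *
m=P("wrist");a=bot.camera("wrist");cv2.imwrite("pics/w1.png",a[:,:,::-1])
G=np.array([.578,.2025]);d=np.array([np.sin(np.radians(10)),np.cos(np.radians(10))])
print(proj(m,[[*(G+s*.082*d),.267] for s in(-1,0,1)]).round(0))
E
```

```text
time: 0.52
ee_pos: [0.2271, 0.5007, 0.3508]
tcp_rot: [-180.0, -0.0, 155.6]
wrist_force: [0.5, 1.5, 0.2]
opening: 0.0853
grasp_force: 0.0
time: 2.18
ee_pos: [0.588, 0.2, 0.3498]
tcp_rot: [-180.0, 0.0, 79.8]
wrist_force: [-0.0, 0.2, 0.9]
opening: 0.0854
grasp_force: 0.0
time: 2.43
ee_pos: [0.5869, 0.2011, 0.35]
tcp_rot: [-180.0, 0.0, 80.0]
wrist_force: [-1.0, 1.2, -0.2]
opening: 0.0859
grasp_force: 0.0
[[241. 299.]
 [240. 201.]
 [239.  78.]]
```

View pics/w1.png

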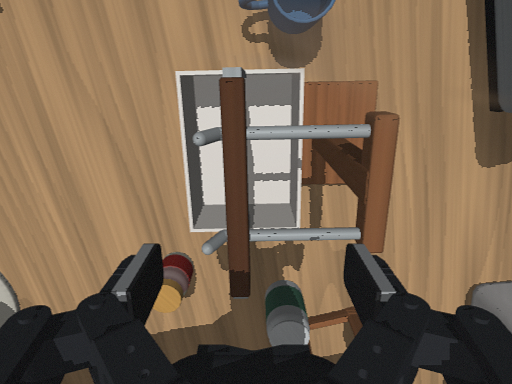

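The wrist view shows the grip from (239,297) to (233,77), within 6 px of my prediction (2 mm at its centre). So the grip centre is about (0.576, 0.202). The fingers will drop between the two prongs. Next I go down and close.

```bash
python3 -m crank '[[[-0.55,0.05,0,0,0,0.17],[0,0,0,0,0,0],[0,0,-1,0,0,0],[0,0,-1,0,0,0],[0,0,-1,0,0,0],[0,0,-1,0,0,0],[0,0,-0.7,0,0,0],[0,0,0,0,0,0],[0,0,0,0,0,0]]]'
python3 -m crank '[[[0,0,0,0,0,0],[0,0,0,0,0,0],[0,0,0,0,0,0],[0,0,0,0,0,0],[0,0,0,0,0,0],[0,0,0,0,0,0],[0,0,0,0,0,0],[0,0,0,0,0,0],[0,0,0,0,0,0],[0,0,0,0,0,0],[0,0,0,0,0,0],[0,0,0,0,0,0]]]' 0 70
```

```text
time: 3.23
ee_pos: [0.5756, 0.2023, 0.2564]
tcp_rot: [-180.0, 0.0, 81.2]
wrist_force: [-1.0, -0.2, 0.3]
opening: 0.0853
grasp_force: 0.0
time: 4.23
ee_pos: [0.5763, 0.2019, 0.2567]
tcp_rot: [180.0, -0.0, 81.1]
wrist_force: [-0.2, -0.3, 6.0]
opening: 0.0151
grasp_force: 68.8
```

Gripped at 15 mm opening. I lift 70 mm, then back out along the stand's −x.

```bash
python3 -m crank '[[[0,0,0.5,0,0,0],[0,0,0.5,0,0,0],[0,0,0.5,0,0,0],[0,0,0.5,0,0,0],[0,0,0.5,0,0,0],[0,0,0.5,0,0,0],[0,0,0.5,0,0,0],[0,0,0,0,0,0],[-0.7,0.11,0,0,0,0],[-0.7,0.11,0,0,0,0],[-0.7,0.11,0,0,0,0],[-0.7,0.11,0,0,0,0],[-0.7,0.11,0,0,0,0],[-0.7,0.11,0,0,0,0],[-0.7,0.11,0,0,0,0],[-0.7,0.11,0,0,0,0],[-0.7,0.11,0,0,0,0],[0,0,0,0,0,0],[0,0,0,0,0,0]]]'
python3 - <<'E'
from h import *
A,B=P("scene"),P("side")
s=bot.camera("scene");t=bot.camera("side")
z=lambda im,x,y,w,h,k:cv2.resize(im[y:y+h,x:x+w],None,fx=k,fy=k)
cv2.imwrite("pics/lift.png",np.hstack([z(s,130,90,200,200,2),z(t,190,90,200,200,2)])[:,:,::-1])
X,e,f=tri(A,(224,170),B,(221,222));print("jar",X,e,f)
E
```

```text
time: 5.82
ee_pos: [0.4498, 0.2217, 0.3256]
tcp_rot: [-180.0, 0.0, 81.2]
wrist_force: [0.5, 0.1, -3.4]
opening: 0.0152
grasp_force: 69.0
jar [0.42216125 0.00333047 0.09894766] 2.05966509931346 1.7958986989231682
```

View pics/lift.png

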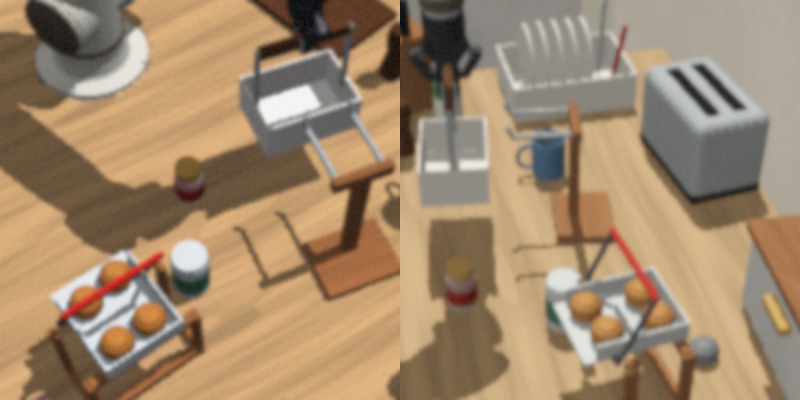

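The basket hangs free and upright. The tray lip overhangs the target, so I set down at frame x = −140 mm and then slide the basket in under the lip, low. First I check the bowl's position.

```bash
python3 - <<'E'
from h import *
print(tri(P("scene"),(91,264),P("side"),(284,352)))
E
python3 -m crank '[[[0,0,0.75,0,0,0],[0,0,0.75,0,0,0],[0.03,-0.4,0,0,0,0.07],[0.03,-0.8,0,0,0,0.07],[0.03,-0.8,0,0,0,0.07],[0.03,-0.8,0,0,0,0.07],[0.03,-0.8,0,0,0,0.07],[0.03,-0.8,0,0,0,0.07],[0.03,-0.8,0,0,0,0.07],[0.03,-0.8,0,0,0,0.07],[0.03,-0.8,0,0,0,0.07],[0.03,-0.8,0,0,0,0.07],[0.03,-0.8,0,0,0,0.07],[0.03,-0.8,0,0,0,0.07],[0.03,-0.8,0,0,0,0.07],[0.03,-0.8,0,0,0,0.07],[0.03,-0.8,0,0,0,0.07],[0.03,-0.4,0,0,0,0.07]]]'
```

```text
(array([ 0.5066156 , -0.53828966,  0.07025871]), np.float64(1.9731831677011622), np.float64(2.0016912582741457))
time: 7.42
ee_pos: [0.4599, -0.0205, 0.3552]
tcp_rot: [-179.9, 0.0, 88.8]
wrist_force: [-0.6, 0.8, -4.2]
opening: 0.0146
grasp_force: 69.0
```

```bash
python3 -m crank '[[[0.03,-0.5,0,0,0,0.07],[0.03,-0.8,0,0,0,0.07],[0.03,-0.8,0,0,0,0.07],[0.03,-0.8,0,0,0,0.07],[0.03,-0.8,0,0,0,0.07],[0.03,-0.8,0,0,0,0.07],[0.03,-0.8,0,0,0,0.07],[0.03,-0.8,0,0,0,0.07],[0.03,-0.8,0,0,0,0.07],[0.03,-0.8,0,0,0,0.07],[0.03,-0.8,0,0,0,0.07],[0.03,-0.8,0,0,0,0.07],[0.03,-0.8,0,0,0,0.07],[0.03,-0.8,0,0,0,0.07],[0.03,-0.8,0,0,0,0.07],[0.03,-0.4,0,0,0,0],[0,0,0,0,0,0],[0,0,0,0,0,0]]]'
```

```text
time: 8.92
ee_pos: [0.4692, -0.2606, 0.3555]
tcp_rot: [-179.9, -0.0, 96.0]
wrist_force: [-0.8, 0.2, -3.1]
opening: 0.0146
grasp_force: 69.0
```

```bash
python3 -m crank '[[[0,0,-0.5,0,0,0],[0,0,-1,0,0,0],[0,0,-1,0,0,0],[0,0,-1,0,0,0],[0,0,-1,0,0,0],[0,0,-1,0,0,0],[0,0,-1,0,0,0],[0,0,-0.5,0,0,0],[0,0,-0.4,0,0,0],[0,0,0,0,0,0],[0,0,0,0,0,0]]]'
python3 - <<'E'
from h import *
s=bot.camera("scene");t=bot.camera("side")
z=lambda im,x,y,w,h,k:cv2.resize(im[y:y+h,x:x+w],None,fx=k,fy=k)
cv2.imwrite("pics/low.png",np.hstack([z(s,110,150,133,160,3),z(t,210,170,133,160,3)])[:,:,::-1])
E
```

```text
time: 9.83
ee_pos: [0.4695, -0.2601, 0.2089]
tcp_rot: [180.0, 0.0, 96.1]
wrist_force: [-0.2, 0.1, -4.2]
opening: 0.0151
grasp_force: 69.0
```

View pics/low.png

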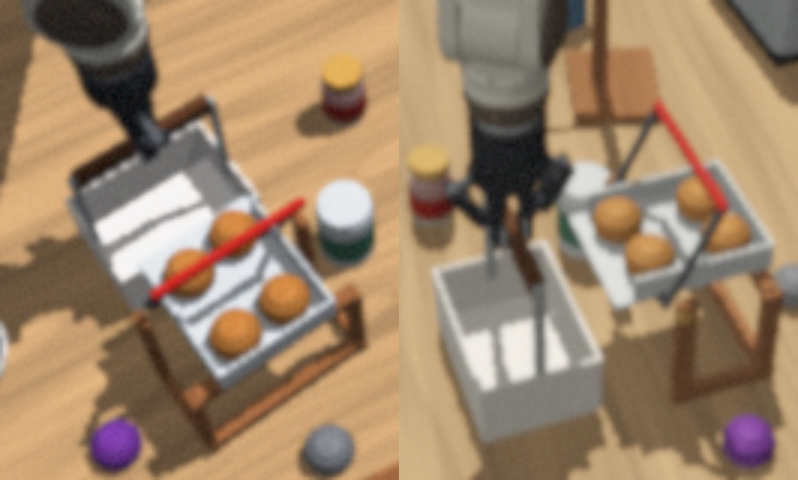

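The basket is level about 8 mm above the table, in line with the tray and clear of the tin and lip. I slide it in 55 mm, set it down, release, and rise.

```bash
python3 -m crank '[[[0.5,0.05,0,0,0,0],[0.5,0.05,0,0,0,0],[0.5,0.04,0,0,0,0],[0.5,0.04,0,0,0,0],[0.5,0.04,0,0,0,0],[0.23,0,0,0,0,0],[0,0,0,0,0,0],[0,0,-0.2,0,0,0],[0,0,-0.15,0,0,0],[0,0,-0.07,0,0,0],[0,0,0,0,0,0],[0,0,0,0,0,0]]]'
```

```text
time: 10.93
ee_pos: [0.5235, -0.256, 0.201]
tcp_rot: [179.9, 0.0, 96.0]
wrist_force: [-2.3, 1.1, 5.9]
opening: 0.0149
grasp_force: 70.5
```

```bash
python3 -m crank '[[[0,0,0,0,0,0],[0,0,0,0,0,0],[0,0,0,0,0,0],[0,0,0,0,0,0],[0,0,0,0,0,0]]]' 0.45
python3 -m crank '[[[0,0,0.3,0,0,0],[0,0,0.5,0,0,0],[0,0,0.7,0,0,0],[0,0,1,0,0,0],[0,0,1,0,0,0],[0,0,1,0,0,0],[0,0,1,0,0,0],[0,0,1,0,0,0],[0,0,1,0,0,0],[0,0,0,0,0,0]]]'
python3 - <<'E'
from h import *
s=bot.camera("scene");t=bot.camera("side")
z=lambda im,x,y,w,h,k:cv2.resize(im[y:y+h,x:x+w],None,fx=k,fy=k)
cv2.imwrite("pics/set.png",np.hstack([z(s,110,150,133,160,3),z(t,210,170,133,160,3)])[:,:,::-1])
E
```

```text
time: 11.35
ee_pos: [0.524, -0.2559, 0.1997]
tcp_rot: [-180.0, -0.0, 96.1]
wrist_force: [0.2, -0.5, 0.2]
opening: 0.0383
grasp_force: 0.0
time: 12.18
ee_pos: [0.5242, -0.256, 0.3549]
tcp_rot: [179.7, 0.2, 96.1]
wrist_force: [-0.2, -0.2, 0.4]
opening: 0.0381
grasp_force: 0.0
```

View pics/set.png

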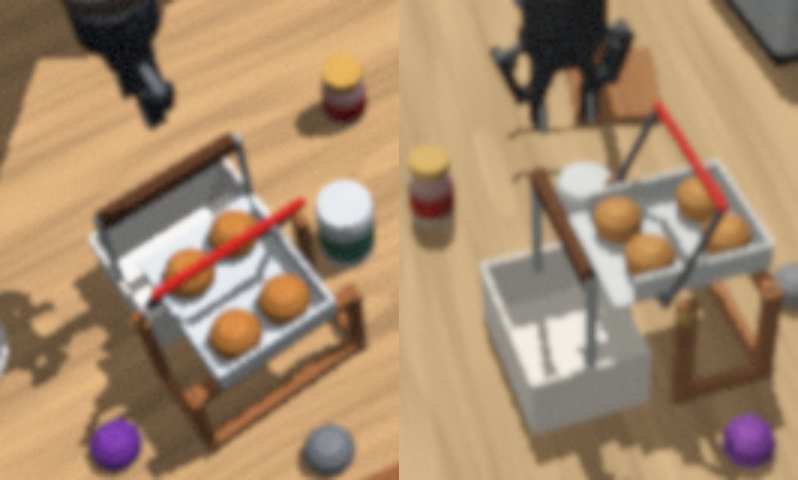

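The basket stands free and upright, with the lip over its rear part and the tin clear. Now I close the fingers, turn them 90° so the narrow side faces the bar, and go over and behind the lever bar. I aim at frame y +45, which keeps it within reach.

```bash
python3 -m crank '[[[0,0.3,0,0,0,0.9],[0,0.3,0,0,0,0.9],[0,0.3,0,0,0,0.9],[0,0.3,0,0,0,0.9],[0.3,0.3,0,0,0,0.9],[0.5,0.3,0,0,0,0.9],[0.6,0.3,0,0,0,0.9],[0.7,0.3,0,0,0,0.9],[0.7,0.3,0,0,0,0.9],[0.7,0.4,0,0,0,0.9],[0.7,0,0,0,0,0.9],[0.6,0,0,0,0,0.9],[0.6,0,0,0,0,0.9],[0.6,0,0,0,0,0.9],[0.6,0,0,0,-0.4,0.5],[0.6,0,0,0,-0.6,0],[0.5,0,0,0,-0.6,0],[0.5,0,0,0,-0.6,0],[0.1,0,0,0,0,0],[0,0,0,0,0,0]]]' 0 40
python3 -m crank '[[[0,0,0,0,0,0],[0,0,0,0,0,0]]]'; python3 -c "from workcell import bot;print(bot.get_obs()['q'])"
```

```text
time: 13.95
ee_pos: [0.6888, -0.1937, 0.3493]
tcp_rot: [-178.5, 14.9, -173.7]
wrist_force: [0.2, 1.2, 0.6]
opening: 0.0002
grasp_force: 0.0
time: 14.12
ee_pos: [0.6902, -0.194, 0.3501]
tcp_rot: [-178.4, 15.0, -173.6]
wrist_force: [0.5, -0.1, 0.6]
opening: 0.0003
grasp_force: 0.0
[-17.37482919  17.99336338  35.10623542  92.7424702    4.51965298
 -22.94878474]
```

```bash
python3 -m crank '[[[0,0,-0.7,0,0,0],[0,0,-0.9,0,0,0],[0,0,-0.9,0,0,0],[0,0,-0.9,0,0,0],[0,0,-0.8,0,0,0],[0,0,0,0,0,0],[-0.3,-0.03,0,0,0,0],[-0.3,-0.03,0,0,0,0],[-0.3,-0.03,0,0,0,0],[0,0,0,0,0,0]]]'
```

```text
time: 14.95
ee_pos: [0.6713, -0.1961, 0.2679]
tcp_rot: [-178.4, 15.1, -173.7]
wrist_force: [-0.3, 0.0, 0.3]
opening: -0.0002
grasp_force: 0.0
```

```bash
python3 -m crank '[[[-0.3,-0.03,0,0,0,0],[-0.3,-0.03,0,0,0,0],[-0.3,-0.03,0,0,0,0],[-0.3,-0.03,0,0,0,0],[-0.3,-0.03,0,0,0,0]]]'
python3 -m crank '[[[-0.3,-0.03,0,0,0,0],[-0.3,-0.03,0,0,0,0],[-0.3,-0.03,0,0,0,0],[-0.3,-0.03,0,0,0,0],[-0.3,-0.03,0,0,0,0]]]'
python3 - <<'E'
from h import *
s=bot.camera("scene");t=bot.camera("side")
z=lambda im,x,y,w,h,k:cv2.resize(im[y:y+h,x:x+w],None,fx=k,fy=k)
cv2.imwrite("pics/tip.png",np.hstack([z(s,110,150,133,160,3),z(t,210,170,133,160,3)])[:,:,::-1])
E
```

```text
time: 15.37
ee_pos: [0.643, -0.1988, 0.2691]
tcp_rot: [-178.3, 15.4, -173.6]
wrist_force: [4.9, 0.8, 5.5]
opening: -0.0
grasp_force: 3.0
time: 15.78
ee_pos: [0.6115, -0.2018, 0.2664]
tcp_rot: [-178.4, 15.1, -173.6]
wrist_force: [2.5, 0.7, 2.4]
opening: 0.0
grasp_force: 1.5
```

View pics/tip.png

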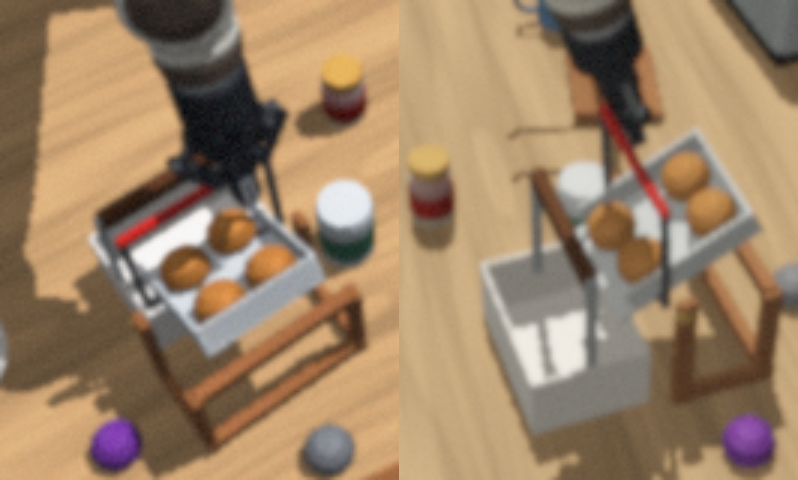

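The tray is tipped about 0.45 rad, the bar runs cleanly on the fingers, and the rolls have not moved yet. I continue gently.

```bash
python3 -m crank '[[[-0.25,-0.03,0,0,0,0],[-0.25,-0.03,0,0,0,0],[-0.25,-0.03,0,0,0,0],[-0.25,-0.03,-0.05,0,0,0],[-0.2,-0.02,-0.05,0,0,0],[-0.2,-0.02,-0.05,0,0,0],[-0.2,-0.02,-0.05,0,0,0],[-0.2,-0.02,-0.05,0,0,0],[-0.2,-0.02,-0.05,0,0,0],[-0.2,-0.02,-0.05,0,0,0],[-0.2,-0.02,-0.05,0,0,0],[0,0,0,0,0,0],[0,0,0,0,0,0],[0,0,0,0,0,0],[0,0,0,0,0,0]]]'
python3 - <<'E'
from h import *
for n in("scene","side"):
    im=bot.camera(n);cv2.imwrite(f"pics/t2_{n}.png",im[:,:,::-1])
    h=cv2.cvtColor(im,cv2.COLOR_RGB2HSV);m=cv2.inRange(h,(8,150,110),(18,255,255))
    k,_,st,c=cv2.connectedComponentsWithStats(m)
    print(n,[(st[i,4],c[i].round().tolist()) for i in range(1,k) if st[i,4]>25])
E
```

```text
time: 17.13
ee_pos: [0.5641, -0.2069, 0.258]
tcp_rot: [-178.4, 15.1, -173.6]
wrist_force: [1.0, 0.5, 0.7]
opening: -0.0002
grasp_force: 0.2
scene [(np.int32(47), [370.0, 76.0]), (np.int32(160), [387.0, 80.0]), (np.int32(63), [311.0, 177.0]), (np.int32(571), [308.0, 221.0]), (np.int32(68), [292.0, 212.0]), (np.int32(115), [176.0, 222.0]), (np.int32(94), [159.0, 231.0]), (np.int32(42), [221.0, 249.0]), (np.int32(141), [188.0, 273.0]), (np.int32(82), [208.0, 278.0]), (np.int32(29), [186.0, 293.0]), (np.int32(6439), [232.0, 348.0])]
side [(np.int32(72), [265.0, 277.0]), (np.int32(120), [255.0, 283.0])]
```

```bash
python3 -m crank '[[[0.4,0.04,0.05,0,0,0],[0.4,0.04,0.05,0,0,0],[0.4,0.04,0.05,0,0,0],[0.4,0.04,0.05,0,0,0],[0.4,0.04,0.05,0,0,0],[0.4,0.04,0.05,0,0,0],[0.4,0.04,0.05,0,0,0],[0.4,0.04,0.05,0,0,0],[0.4,0.04,0,0,0,0],[0.4,0.04,0,0,0,0],[0.4,0.04,0,0,0,0],[0.4,0.04,0,0,0,0],[0.4,0.04,0,0,0,0],[0.4,0.04,0,0,0,0],[0.4,0.04,0,0,0,0],[0.3,0.02,0,0,0,0],[0,0,0,0,0,0],[0,0,0,0,0,0],[0,0,0,0,0,0],[0,0,0,0,0,0]]]'
python3 - <<'E'
from h import *
s=bot.camera("scene");t=bot.camera("side")
cv2.imwrite("pics/s_f.png",s[:,:,::-1])
z=lambda im,x,y,w,h,k:cv2.resize(im[y:y+h,x:x+w],None,fx=k,fy=k,interpolation=cv2.INTER_CUBIC)
cv2.imwrite("pics/fin.png",np.hstack([z(s,130,180,100,120,4),z(t,235,195,100,120,4)])[:,:,::-1])
E
```

```text
time: 18.9
ee_pos: [0.6897, -0.1946, 0.2661]
tcp_rot: [-178.4, 15.0, -173.7]
wrist_force: [-0.4, -0.5, -0.5]
opening: -0.0
grasp_force: 0.0
```

View pics/fin.png

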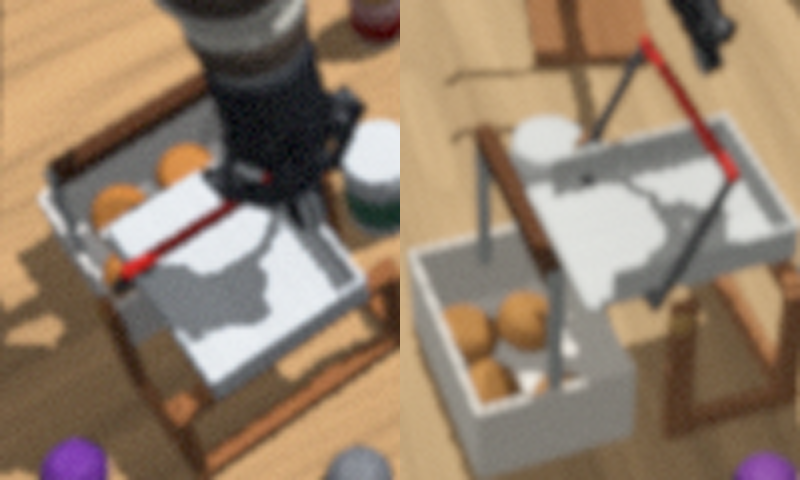

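The tray is empty and level. In the side crop, rolls show at (467,330), (525,320) and (490,380), with a fourth partly hidden at (550,380). The scene crop shows that one at (115,268). I retreat upward and check the positions numerically.

```bash
python3 -m crank '[[[0.1,0,0.5,0,0,0],[0,0,1,0,0,0],[0,0,1,0,0,0],[0,0,1,0,0,0],[0,0,1,0,0,0],[0,0,0,0,0,0],[0,0,0,0,0,0],[0,0,0,0,0,0]]]'
python3 - <<'E'
from h import *
A,B=P("scene"),P("side");c=lambda x,y:(130+x/4,180+y/4);d=lambda x,y:(235+(x-400)/4,195+y/4)
for n,p,q in[("A",c(185,165),d(467,330)),("C",c(120,212),d(490,380)),("D",c(112,268),d(550,380)),("grip-",c(55,168),d(548,268)),("rim--",c(43,198),d(475,413))]:
    X,e,f=tri(A,p,B,q);print(n,X.round(3),round(e,1),round(f,1))
# B and expected 4 rolls: side ray of B at z=.02
M=B;p=d(525,320);H=M[:,[0,1,3]]+np.outer([0,0,0],[0,0,0]);H=np.c_[M[:,0],M[:,1],M[:,2]*.02+M[:,3]]
w=np.linalg.solve(H,[*p,1]);print("B at z.02",w[:2]/w[2])
R=np.radians(6);x=np.array([np.cos(R),np.sin(R)]);y=np.array([-x[1],x[0]]);g=np.array([.524,-.256])
t=bot.camera("side");s=bot.camera("scene");cv2.imwrite("pics/t_e.png",t[:,:,::-1])
for n,M,im in(("side",B,t),("scene",A,s)):
    hs=cv2.cvtColor(im,cv2.COLOR_RGB2HSV);m=cv2.inRange(hs,(6,120,60),(20,255,255))
    poly=proj(M,[[*(g+a*.061*x+b*.086*y),z] for z in(.0,.06) for a,b in((-1,-1),(1,-1),(1,1),(-1,1))])
    k=cv2.fillConvexPoly(np.zeros_like(m),cv2.convexHull(poly.astype(np.int32)),255)
    _,_,st,cc=cv2.connectedComponentsWithStats(m&k);print(n,[(int(a[4]),b.round().tolist()) for a,b in zip(st[1:],cc[1:]) if a[4]>5])
E
```

```text
time: 19.67
ee_pos: [0.6919, -0.1946, 0.3551]
tcp_rot: [-178.4, 15.0, -173.7]
wrist_force: [0.9, 0.2, -0.7]
opening: 0.0003
grasp_force: 0.0
A [ 0.485 -0.228  0.037] 1.0 0.9
C [ 0.495 -0.293  0.041] 0.9 0.8
D [ 0.541 -0.318  0.053] 2.5 2.4
grip- [ 0.529 -0.332  0.204] 0.1 0.1
rim-- [ 0.469 -0.347  0.074] 0.2 0.2
B at z.02 [ 0.53970534 -0.21670098]
side [(30, [270.0, 258.0]), (322, [259.0, 279.0])]
scene [(80, [175.0, 220.0]), (79, [158.0, 230.0]), (25, [158.0, 247.0])]
```

All four rolls are inside the basket: A and C are along the far wall, and B and D are on the tray side. The basket is where I set it, within about 6 mm, and the tray is level. The arm is clear, so I hand in.

```bash
python3 -c "from workcell import bot;print(bot.job_done())"
```

```text
the job is handed in; nothing more can be done
None
```

I handed the job in at about 20 s of the 61 s allowed: the basket stands in front of the tray with all four rolls in it, the tray is back level and the arm is clear, but the hand-in call returned no verdict and the fourth roll was only partly visible in my last pictures.

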